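Seat a culture dish in the colony counter

TASK

Push the red culture dish across the top of the colony counter, over the rim of the round lit well, until it drops in and sits flat on the well's floor; then press the green lamp button fully down and let it come back up. Only push and press with the fingers: do not lift or tip up the red dish, and leave the blue dish, the bottle and the orange tip box where they are.

Things in the scene. Friction and masses are not known exactly. Their poses are not given: they have to be found in the camera images.
- counter: colony counter, a fixed flat grey box 250 (x) by 340 (y) by 45 mm high, standing on the bench, its yaw varying within 0.35 rad either way; origin at the centre of its underside. Its flat top (45 mm up) has one round well, 66 mm across and 6 mm deep with a 1 mm chamfer, its axis at x = +20 mm, y = 0 in the counter's frame; the green lamp button stands at x = -85 mm, y = 0 on the top; a flush display (look only) lies beside it
- well_floor (a point): centre of the well's pale lit floor, 39 mm above the bench and 6 mm below the counter's top; axes as the counter's
- red_dish: closed clear culture dish with red medium, loose, a flat disc 60 mm across and 14 mm high, 25 to 50 g; origin at the centre of its underside, z up. It starts flat on the counter's top, 90 to 130 mm from the well's axis, on the counter's +y or -y side
- blue_dish: the same kind of dish with blue medium, loose on the other side of the well; to be left alone; origin at the centre of its underside
- lamp_button (a joint): travel of the lamp button: 0 up, 0.006 m fully down; a spring returns it, fully down takes 5 N
- lamp_button_top (a point): centre of the top face of the green button cap (32 mm across), 22 mm above the counter's top when up and 16 mm when fully down; it stands in a low black housing 48 mm across and 12 mm high; it goes straight down when pressed
- bottle: reagent bottle with a blue cap, loose, 66 mm across, 140 mm high, standing on the bench to the -y side of the counter; origin at the centre of its underside; to be left alone
- tip_box: orange pipette tip box, loose, 85 by 120 by 50 mm high, on the bench to the +y side of the counter; origin at the centre of its underside; to be left alone
Things that resemble listed ones, but are neither listed nor needed, are in the scene too. Leave any turquoise look-alike of the red_dish alone.

How it is judged:
On the way, in this order (a step that is already met when the one before it is completed fails the run):
1. the red dish lies flat on the floor of the well (horizontal distance between red_dish and well_floor below 0.005 m and z of red_dish in the frame of well_floor below 0.0015 m and angle between red_dish's own z axis and vertical below 0.05 rad), for 0.2 s.
2. the lamp button is pressed down (value of joint lamp_button above 0.0045 m), for 0.05 s.
At the end, for the whole second after the job is handed in: the red dish is at rest, flat (within 0.05 rad) on the floor of the well (underside within 1.5 mm of it, centre within 5 mm of the well's), and the lamp button, having been pressed at least 4.5 mm down after the dish was seated, is back up (within 2 mm) (all of step 1 and linear speed of red_dish below 0.01 m/s and value of joint lamp_button below 0.002 m); the robot touches nothing.
It fails at once if the red dish is lifted (underside more than 12 mm above the counter's top) (z of red_dish in the frame of counter above 0.057 m).
It fails at once if the red dish is tipped up by more than 0.5 rad (angle between red_dish's own z axis and vertical above 0.5 rad).
It fails at once if the blue dish is moved by more than 10 mm (distance of blue_dish from where it was at the start of the episode above 0.01 m).
It fails at once if the bottle is moved by more than 15 mm (distance of bottle from where it was at the start of the episode above 0.015 m).
It fails at once if the tip box is moved by more than 15 mm (distance of tip_box from where it was at the start of the episode above 0.015 m).
It also fails if it takes over 42 s, if anything falls off the work surface, if the arm or the gripper's body presses on something with over 40 N, if the wrist force passes 120 N, or if a joint passes its speed limit or range.

ROBOT

A 6-joint arm with a two-finger parallel gripper is mounted at the origin on the work surface. World frame = base frame: x ahead of the robot, y to its left, z up, the work surface at z = 0. Lengths are in m, angles in rad, forces in N, time in s.
With the tool pointing down it reaches from about 0.275 to 0.75 m from the base axis. Payload 10.2 kg.
Tool frame: the origin (TCP) lies midway between the tips of the shut fingers; the grasp point (between the pads) lies 19 mm behind it (env.hold_point_z is the distance from the TCP to the grasp point, in m); x points along the fingers, z is the direction in which the jaws open and shut, and the axes are right-handed (so a half turn about x gives the same grasp; the last joint's range is limited). The gripper opens to 85 mm and grips with 20 to 120 N. Pads are 22 mm wide; open, the fingers measure 114 mm over their backs; the gripper's body (76 mm by 85 mm) begins 54 mm behind the grasp point. The pads swing forward as they close: fully open they stand 13 mm farther back than shut.
Start: joints at [0.993, 0.313, 1.498, -0, 1.331, -0.223], TCP at [0.182, 0.492, 0.231] pointing down, gripper open.
Joint ranges: [-2.94, 2.94], [-0.97, 2.17], [0.19, 2.56], [-1.23, 4.37], [0.02, 3.11], [-2.88, 2.88]. Speed limits (rad/s): [2.39, 2.39, 3.01, 3.14, 3.14, 3.14].

INTERFACE

Orientations are given as a unit quaternion [x, y, z, w].
In Python, from bench import env, kinematics, monitor, eyes, job gives the robot as it stands. The module is installed in compiled form; this text tells all that it offers. Calls block until the motion is done:
- env.reach(position, orientation): joint-space move of the TCP to a pose.
- env.movel(position, velocity=0.15, frame=None, guard=None): straight line of the TCP; frame=None keeps the orientation; velocity is the mean speed in m/s. With guard (N) it stops when the force on the tool has changed by that much, and returns True; else False.
- env.set_joints(angles): joint-space move.
- env.release() and env.close_gripper(effort=None): open the fingers fully, or close them until they stop; effort is the grip in N (None keeps the last).
- env.hold(seconds).
- kinematics.ik(position, orientation): joint angles nearest the present ones, or None.
- monitor.sense(): the state.
- eyes.grab_frame(name): name is "scene" or "top"; returns a dict with "frame" (480x640x3 uint8, red, green, blue), "mtx" (3x3 intrinsics, pixels), "k1" (the pictures are not rectified: a ray, as slopes to the right and down, at radius r is drawn at 1 + k1 r^2 times it, then the intrinsics apply), "view" (4x4, takes a point from world to camera coordinates). Camera axes: x right, y down, z forward; pixel columns grow to the right and rows downward; lengths in m; the calibration is good to about 2 mm. A picture is of the moment at which its call begins. There is no depth.
A pose or a line that the arm cannot do raises env.MotionError and nothing moves.
- job.hand_in(): hands the job in, once; it reports no verdict.
The state is a dict: "clock": time; "joints": joint angles; "qvel": joint speeds; "joint_efforts": joint torques, N m; "position": TCP position; "ee_rot": TCP orientation; "contact_force": force on the tool from outside, world axes, zero at the start; "ft_torque": the same for the moment, N m; "finger_gap": opening from 0.0 (shut) to 1.0 (fully open).
Only numpy, scipy, OpenCV 4.12 (cv2) and the standard library are available. Lean on these libraries where they do the work, as an engineer would, in place of code of your own. Each camera call takes 0.05 s, during which the arm holds its last target.

## Working session

There is one attempt and no reset: what is moved stays moved. The work goes in short steps, each a Python script; the robot and the scene stay as the last script left them, time stands still between calls to the robot, and variables do not carry over. Pictures are saved under pics/ and viewed, and the job is handed in when it is done.

```bash
mkdir -p pics
python3 - <<'E'
from bench import env,monitor,eyes
import cv2,pickle
d={}
for n in("scene","top"):
    f=eyes.grab_frame(n);d[n]=f;cv2.imwrite(f"pics/{n}0.png",f["frame"][:,:,::-1]);print(n,f["mtx"],f["k1"],f["view"])
pickle.dump(d,open("f0.pkl","wb"));s=monitor.sense();print(s["clock"],s["position"],s["ee_rot"])
E
```

```text
scene [[584.96632404   0.         315.92966479]
 [  0.         584.96632404 246.38854121]
 [  0.           0.           1.        ]] -0.09280800646945885 [[-0.67981438  0.73335117 -0.00696257  0.40759835]
 [ 0.62273781  0.57220962 -0.53364199 -0.33333729]
 [-0.38736293 -0.36711336 -0.84568182  1.83872483]
 [ 0.          0.          0.          1.        ]]
top [[562.87846879   0.         312.54846772]
 [  0.         562.87846879 235.9342113 ]
 [  0.           0.           1.        ]] 0.05085524581040632 [[-0.01625207 -0.99985309 -0.00544768  0.00424351]
 [-0.98003488  0.01700926 -0.19809673  0.6092471 ]
 [ 0.19816029  0.00211944 -0.98016734  1.4624581 ]
 [ 0.          0.          0.          1.        ]]
0.1 [0.18227316 0.49209374 0.23080862] [-0.40406727  0.58076968  0.40376041  0.58001186]
```

View pics/scene0.png

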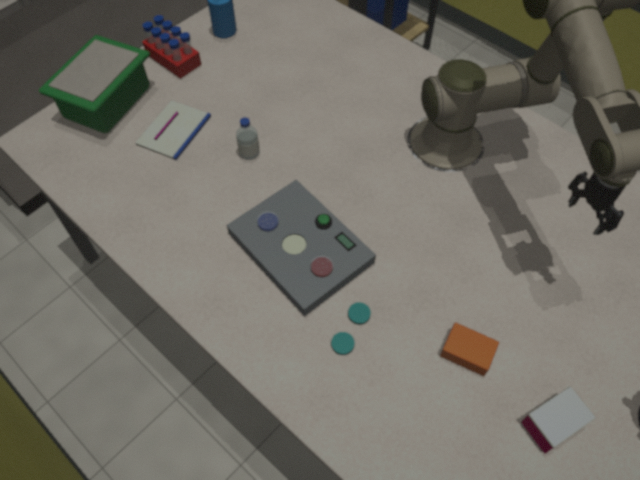

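View pics/top0.png

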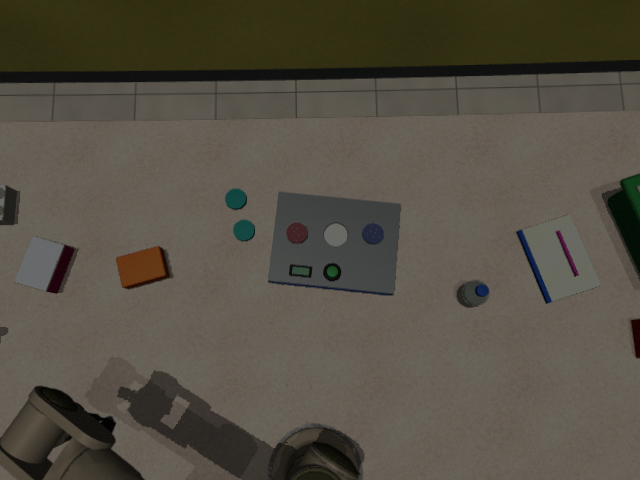

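```bash
cat > h.py <<'E'
import numpy as np,cv2
def ray(f,uv):
    m=f["mtx"];p=np.array([(uv[0]-m[0,2])/m[0,0],(uv[1]-m[1,2])/m[1,1]])
    q=cv2.undistortPoints(np.array([[uv]],float),m,np.array([f["k1"],0,0,0,0.]))[0,0]
    R=f["view"][:3,:3];t=f["view"][:3,3]
    return -R.T@t,R.T@np.array([q[0],q[1],1])
def atz(f,uv,z):
    c,d=ray(f,uv);return c+d*(z-c[2])/d[2]
def pix(f,p):
    R=f["view"][:3,:3];t=f["view"][:3,3]
    return cv2.projectPoints(np.array([p],float),cv2.Rodrigues(R)[0],t,f["mtx"],np.array([f["k1"],0,0,0,0.]))[0][0,0]
def tri(fs,uvs):
    A=np.zeros((3,3));b=np.zeros(3)
    for f,u in zip(fs,uvs):
        c,d=ray(f,u);d=d/np.linalg.norm(d);P=np.eye(3)-np.outer(d,d);A+=P;b+=P@c
    return np.linalg.solve(A,b)
E
python3 - <<'E'
import pickle,cv2,numpy as np
from h import *
d=pickle.load(open("f0.pkl","rb"))
a=cv2.resize(d["top"]["frame"][180:305,225:415],None,fx=4,fy=4,interpolation=cv2.INTER_CUBIC)
cv2.imwrite("pics/c1.png",a[:,:,::-1])
b=cv2.resize(d["scene"]["frame"][175:320,220:385],None,fx=4,fy=4,interpolation=cv2.INTER_CUBIC)
cv2.imwrite("pics/c2.png",b[:,:,::-1])
for n,box in(("top",(265,185,410,300)),("scene",(222,175,385,320))):
    f=d[n]["frame"].astype(int);x0,y0,x1,y1=box
    r,g,bl=f[...,0],f[...,1],f[...,2]
    M={"red":r-g>15,"blue":(bl-g>20),"green":(g-r>25),"well":(r>150)&(g>150)&(r-bl>-5)}
    for k,m in M.items():
        mm=np.zeros(m.shape,np.uint8);mm[y0:y1,x0:x1]=m[y0:y1,x0:x1]
        nn,l,st,c=cv2.connectedComponentsWithStats(mm)
        for i in range(1,nn):
            if st[i,4]>25: print(n,k,st[i],c[i].round(2),atz(d[n],c[i],.053).round(4))
E
```

```text
top red [286 223  21  20 338] [296.11 232.48] [0.6212 0.0386 0.053 ]
top blue [363 224  17  19 114] [370.79 233.06] [ 0.6161 -0.1645  0.053 ]
top blue [375 226   8   9  29] [379.14 230.03] [ 0.6241 -0.1875  0.053 ]
top green [327 266  11  11 100] [331.89 271.05] [ 0.5137 -0.0564  0.053 ]
scene red [311 257  21  20 326] [321.27 266.6 ] [0.6257 0.0438 0.053 ]
scene blue [259 214  18  15 190] [267.67 221.4 ] [ 0.6195 -0.1628  0.053 ]
scene green [318 214  11  10  87] [323.18 218.75] [ 0.5093 -0.0558  0.053 ]
scene green [348 303  22  17 321] [358.76 311.54] [0.6582 0.2013 0.053 ]
```

View pics/c1.png

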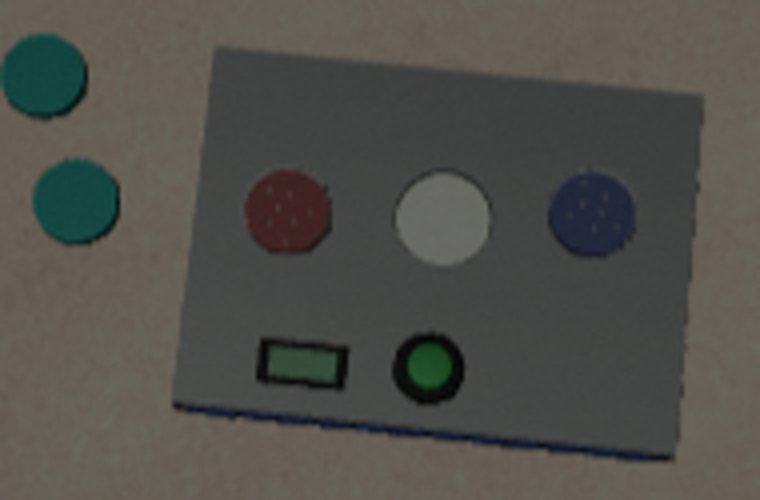

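View pics/c2.png

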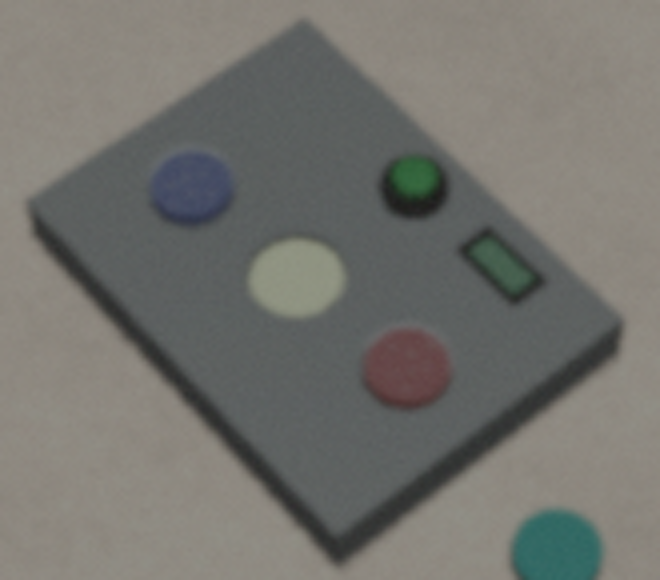

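```bash
cat >> h.py <<'E'
def blobs(f,n,box=None):
    boxes={"top":(262,185,410,300),"scene":(222,175,385,320)}
    x0,y0,x1,y1=box or boxes[n]
    im=cv2.GaussianBlur(f["frame"][y0:y1,x0:x1],(0,0),0.8)
    im=cv2.resize(im,None,fx=4,fy=4,interpolation=cv2.INTER_CUBIC).astype(int)
    r,g,b=im[...,0],im[...,1],im[...,2]
    M={"red":r-g>14,"blue":b-g>14,"green":(g-r>28),"well":(r+g+b>3*(115 if n=="top" else 130))}
    if n=="top": M["well"][:40]=0
    out={}
    for k,m in M.items():
        nn,l,st,c=cv2.connectedComponentsWithStats(m.astype(np.uint8))
        h,w=m.shape
        best=None
        for i in range(1,nn):
            x,y,ww,hh,a=st[i]
            if x==0 or y==0 or x+ww==w or y+hh==h or a<600: continue
            if best is None or a>best[0]:
                cn=cv2.findContours((l==i).astype(np.uint8),cv2.RETR_EXTERNAL,cv2.CHAIN_APPROX_NONE)[0][0]
                e=cv2.fitEllipse(cn)
                best=(a,np.array(e[0]),e[1])
        if best: out[k]=((best[1]+.5)/4-.5+[x0,y0],np.array(best[2])/4)
    return out
E
python3 - <<'E'
import pickle
from h import *
d=pickle.load(open("f0.pkl","rb"))
B={n:blobs(d[n],n) for n in d}
for n in d: print(n,"cam",ray(d[n],(320,240))[0].round(3))
for k,z in(("red",.056),("blue",.056),("green",.067),("well",.041)):
    for n in B:
        if k in B[n]: print(k,n,B[n][k][0].round(2),B[n][k][1].round(1),atz(d[n],B[n][k][0],z).round(4))
    if all(k in B[n] for n in B): print("  tri",tri([d[n] for n in B],[B[n][k][0] for n in B]).round(4))
c=np.array([(214,46),(703,95),(675,457),(173,403)])
W=[atz(d["top"],(p+.5)/4-.5+[225,180],.045) for p in c];W=np.array(W)
print(W.round(4),W.mean(0)); 
for i in range(4):
    e=W[(i+1)%4]-W[i];print(np.linalg.norm(e),np.degrees(np.arctan2(e[1],e[0])))
c=np.array([(303,18),(623,322),(338,545),(32,203)])
W=[atz(d["scene"],(p+.5)/4-.5+[220,175],.045) for p in c];W=np.array(W)
print(W.round(4),W.mean(0))
for i in range(4):
    e=W[(i+1)%4]-W[i];print(np.linalg.norm(e),np.degrees(np.arctan2(e[1],e[0])))
E
```

```text
scene cam [1.197 0.567 1.38 ]
top cam [ 0.307 -0.009  1.554]
red scene [321.37 266.6 ] [19.2 21. ] [0.6268 0.0452 0.056 ]
red top [296.19 232.41] [20.4 20.7] [0.6208 0.0383 0.056 ]
  tri [0.6225 0.0397 0.0446]
blue scene [267.51 221.35] [16.8 19.4] [ 0.6209 -0.1615  0.056 ]
blue top [372.58 232.96] [19.3 19.9] [ 0.6156 -0.1691  0.056 ]
  tri [ 0.6169 -0.1689  0.0451]
green scene [323.2  218.65] [ 9.  10.6] [ 0.5163 -0.0495  0.067 ]
green top [331.85 271.14] [10.4 10.6] [ 0.5116 -0.0558  0.067 ]
  tri [ 0.5121 -0.055   0.0577]
well scene [293.75 244.16] [16.8 21.1] [ 0.6191 -0.0636  0.041 ]
[[ 0.7412  0.0877  0.045 ]
 [ 0.7    -0.2499  0.045 ]
 [ 0.4507 -0.2194  0.045 ]
 [ 0.4925  0.1163  0.045 ]] [ 0.59608782 -0.06636571  0.045     ]
0.3400969306720422 -96.95959758794866
0.25112678415280554 173.02459907899933
0.33830542746898806 82.90016881247894
0.2503046920523666 -6.565135265644744
[[ 0.456  -0.2144  0.045 ]
 [ 0.4982  0.1232  0.045 ]
 [ 0.7469  0.0963  0.045 ]
 [ 0.7005 -0.2396  0.045 ]] [ 0.60040107 -0.05862758  0.045     ]
0.3401615785642564 82.87510436959897
0.2501682888724809 -6.154973859749364
0.3391671987868716 -97.8581419782226
0.24584825886820746 174.1003321368375
```

Candidates for the red dish: the red disc on the counter at top px (296,232) and the turquoise discs on the bench at (236,199) and (244,230). The blue disc at (373,233) and the pale well at (336,235) are ruled out. The close crop confirms that the red disc at (296,232), on the counter's +y side, is the one to push. The two cameras disagree by about 5–7 mm, so I'll bring the finger in and check it against both views.

```bash
cat >> h.py <<'E'
from scipy.spatial.transform import Rotation as Rn
def ori(yd):  # tool x down, tool y along yd (2d)
    y=np.array([yd[0],yd[1],0.]);y/=np.linalg.norm(y);x=np.array([0,0,-1.]);z=np.cross(x,y)
    return Rn.from_matrix(np.stack([x,y,z],1)).as_quat()
def shot(tag,box=None):
    from bench import eyes
    d={}
    for n in("top","scene"):
        f=eyes.grab_frame(n);d[n]=f
    import pickle;pickle.dump(d,open(f"{tag}.pkl","wb"))
    t=cv2.resize(d["top"]["frame"][185:300,262:412],None,fx=3,fy=3,interpolation=cv2.INTER_CUBIC)
    s=cv2.resize(d["scene"]["frame"][180:310,225:375],None,fx=2.33,fy=2.66,interpolation=cv2.INTER_CUBIC)[:345,:349]
    cv2.imwrite(f"pics/{tag}.png",np.hstack([t,s])[:,:,::-1])
    return d
E
python3 - <<'E'
from bench import env,monitor,kinematics
from h import *
u=np.array([.005,.107]);u/=np.linalg.norm(u)
red=np.array([.6238,.0417]);p=red+u*(.030+.011+.015)
best=None
for s in(1,-1):
    for yd in (-u*s,np.array([-u[1],u[0]])*s):
        print(s,yd,kinematics.ik([*p,.13],ori(yd)))
env.close_gripper()
q=min((kinematics.ik([*p,.13],ori(s*u)) for s in(1,-1)),key=lambda j:abs(j[5]-0)) 
s=1 if np.allclose(q,kinematics.ik([*p,.13],ori(u))) else -1
print("s",s)
env.reach([*p,.13],ori(s*u))
env.movel([*p,.075])
S=monitor.sense();print(S["clock"],S["position"],S["finger_gap"],S["contact_force"])
shot("a1")
E
```

```text
1 [-0.04667804 -0.99890999] None
1 [-0.99890999  0.04667804] [-2.98642108e-02  6.37406575e-01  1.27170371e+00 -4.44089210e-16
  1.23248237e+00 -1.55396553e+00]
-1 [0.04667804 0.99890999] [-2.98642108e-02  6.37406575e-01  1.27170371e+00 -4.44089210e-16
  1.23248237e+00  1.68307933e-02]
-1 [ 0.99890999 -0.04667804] [-2.98642108e-02  6.37406575e-01  1.27170371e+00 -4.44089210e-16
  1.23248237e+00  1.58762712e+00]Traceback (most recent call last):
  File "<stdin>", line 10, in <module>
  File "<stdin>", line 10, in <lambda>
TypeError: 'NoneType' object is not subscriptable
```

Run:
```python
from bench import env,monitor,kinematics
from h import *
u=np.array([.005,.107]);u/=np.linalg.norm(u)
red=np.array([.6238,.0417]);p=red+u*(.030+.011+.015)
env.reach([*p,.13],ori(u))
env.movel([*p,.075])
S=monitor.sense();print(S["clock"],S["position"],S["finger_gap"],S["contact_force"])
d=shot("a1")
for n in d:
  print(n,pix(d[n],S["position"]))
```

```text
3.5417 [0.62674566 0.09796886 0.07576329] -0.0006734013949072434 [-0.33556049  0.31988146  0.9141987 ]
top [273.72245542 229.11233427]
scene [336.58774793 274.76460925]
```

View pics/a1.png

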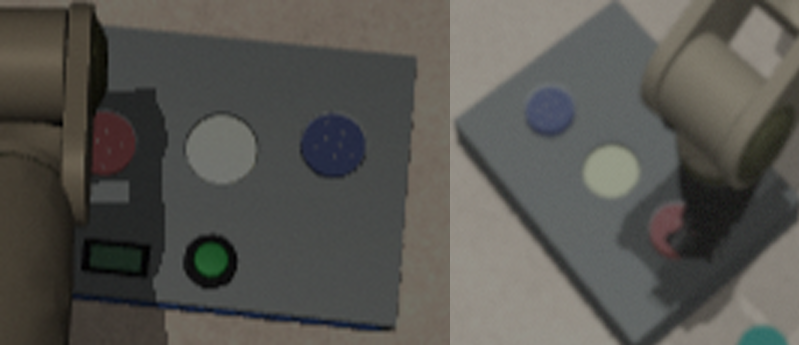

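Run:
```python
import pickle
from h import *
d=pickle.load(open("a1.pkl","rb"));f=d["scene"]["frame"]
a=cv2.resize(f[230:310,290:390],None,fx=7,fy=7,interpolation=cv2.INTER_CUBIC)
a=np.clip(a*1.8,0,255).astype(np.uint8)
P=[pix(d["scene"],[.62675,.09797,.0758])]
for p in P: cv2.circle(a,tuple(int(v) for v in (p-[290,230]+.5)*7),3,(0,255,0),-1)
cv2.imwrite("pics/c3.png",a[:,:,::-1])
```

```text
(no output)
```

View pics/c3.png

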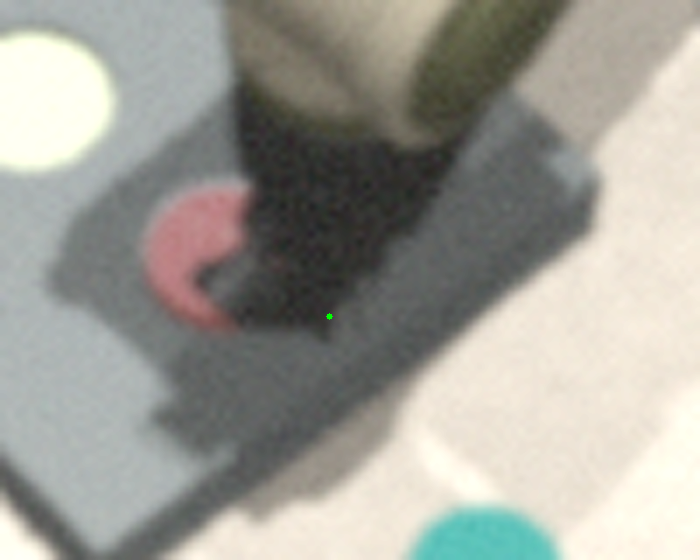

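Run:
```python
from bench import env,monitor,kinematics
from h import *
u=np.array([.005,.107]);u/=np.linalg.norm(u)
red=np.array([.6238,.0417]);p=red+u*(.030+.011+.015)
print(env.movel([*p,.0485],velocity=.06,guard=6))
S=monitor.sense();print(S["clock"],S["position"],S["contact_force"])
e=p-u*.065
print(env.movel([*e,.0485],velocity=.04,guard=8))
S=monitor.sense();print(S["clock"],S["position"],S["contact_force"])
b=e+u*.02
env.movel([*b,.0485],velocity=.1)
env.movel([*b,.15],velocity=.2)
q=b+np.array([0,.12]);env.movel([*q,.2],velocity=.2)
S=monitor.sense();print(S["clock"],S["position"])
d=shot("a2")
for n in d:
    B=blobs(d[n],n)
    for k,z in(("red",.056),("blue",.056),("green",.067),("well",.041)):
        if k in B: print(k,n,B[k][0].round(2),B[k][1].round(1),atz(d[n],B[k][0],z).round(4))
```

```text
False
4.2333 [0.62645655 0.09761299 0.04840921] [-0.59572958  0.1578398   0.70538137]
False
6.0083 [0.62333875 0.03286487 0.04847312] [ 0.54696656 -0.23461098  0.79567823]
7.8167 [0.62412219 0.17183451 0.19896818]
red top [314.01 232.95] [20.5 21. ] [ 0.6185 -0.0101  0.056 ]
blue top [372.62 232.98] [19.7 20.2] [ 0.6156 -0.1692  0.056 ]
green top [331.87 271.17] [10.7 10.8] [ 0.5115 -0.0558  0.067 ]
red scene [308.74 255.51] [18.9 20.9] [ 0.6244 -0.0025  0.056 ]
blue scene [267.51 221.34] [16.9 19.5] [ 0.6209 -0.1616  0.056 ]
green scene [323.2  218.71] [ 9.3 10.9] [ 0.5164 -0.0493  0.067 ]
well scene [293.37 243.95] [17.1 21.6] [ 0.6193 -0.0648  0.041 ]
```

View pics/a2.png

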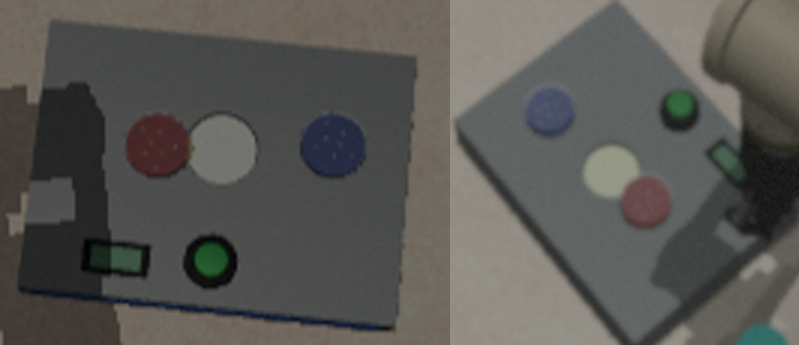

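Run:
```python
from bench import env,monitor,kinematics
from h import *
rel=np.array([-.0035,-.059]);L=np.linalg.norm(rel);v=rel/L
red=np.array([.6215,-.0063]);off=.0392
st=red-v*(off+.015)
e=red-v*off+v*(L+.001)
o=ori(-v)
env.reach([*st,.10],o)
env.movel([*st,.0485],velocity=.08,guard=6)
S=monitor.sense();print(S["clock"],S["position"],S["contact_force"])
print(env.movel([*e,.0485],velocity=.035,guard=8))
S=monitor.sense();print(S["clock"],S["position"],e,S["contact_force"])
b=e-v*.02
env.movel([*b,.0485],velocity=.1)
env.movel([*b,.12],velocity=.2)
q=b+np.array([0,.12]);env.movel([*q,.2],velocity=.2)
S=monitor.sense();print(S["clock"],S["position"])
d=shot("a3")
for n in d:
    B=blobs(d[n],n)
    for k,z in(("red",.050),("blue",.056),("green",.067),("well",.041)):
        if k in B: print(k,n,B[k][0].round(2),B[k][1].round(1),atz(d[n],B[k][0],z).round(4))
```

```text
9.3917 [0.62500126 0.04776374 0.04885683] [ 0.49721183  0.28494922 -0.07498209]
False
11.6833 [ 0.62028452 -0.02706001  0.04849898] [ 0.62026212 -0.02716704] [ 0.7109836  -0.26327246  0.6781271 ]
13.4167 [0.62115258 0.11201692 0.19886461]
red top [335.95 234.26] [20.7 20.8] [ 0.615  -0.0699  0.05  ]
blue top [372.61 232.95] [19.7 20.2] [ 0.6157 -0.1692  0.056 ]
green top [331.88 271.15] [10.7 10.9] [ 0.5115 -0.0559  0.067 ]
red scene [293.43 242.96] [18.4 20.6] [ 0.6208 -0.0627  0.05  ]
blue scene [267.5  221.33] [17.  19.7] [ 0.6209 -0.1616  0.056 ]
green scene [323.27 218.71] [ 9.4 11.2] [ 0.5163 -0.0492  0.067 ]
well scene [333.67 305.87] [ 9.4 20.2] [0.6844 0.1406 0.041 ]
```

View pics/a3.png

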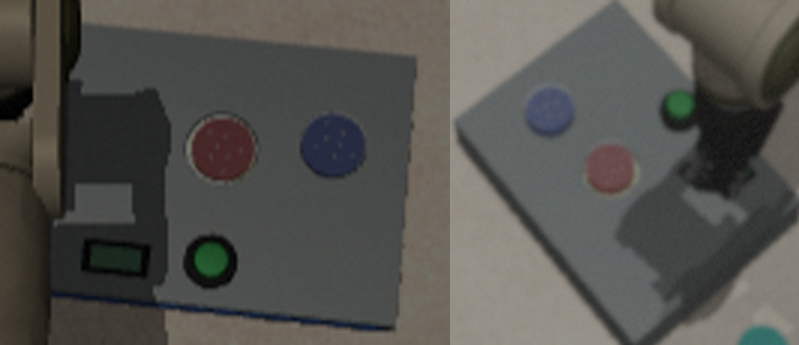

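Run:
```python
import pickle
from h import *
d=pickle.load(open("a3.pkl","rb"));o=pickle.load(open("f0.pkl","rb"))
def c(f,x,y): return np.clip(cv2.resize(f["frame"][y:y+40,x:x+50],None,fx=8,fy=7.5,interpolation=cv2.INTER_CUBIC)*1.5,0,255).astype(np.uint8)
a=np.vstack([np.hstack([c(q["top"],312,214),c(q["scene"],269,223)]) for q in (o,d)])
cv2.imwrite("pics/c4.png",a[:,:,::-1])
```

```text
(no output)
```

View pics/c4.png

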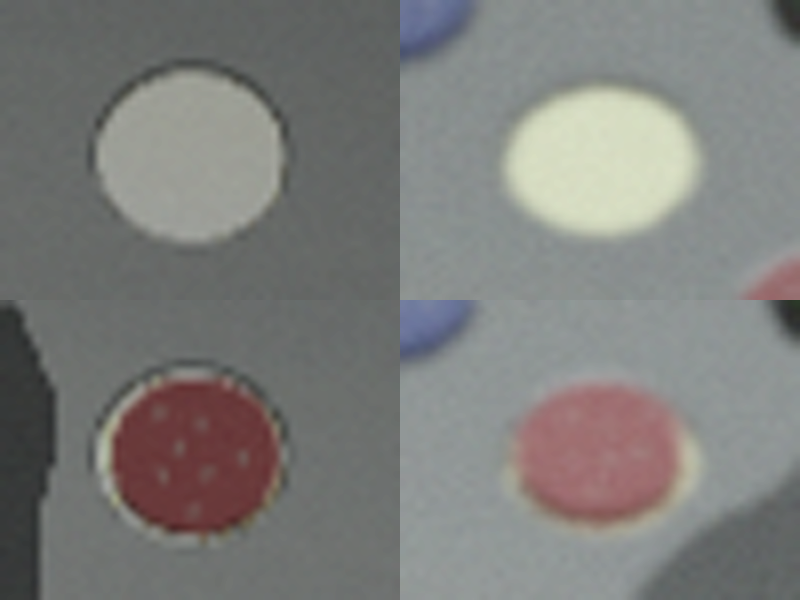

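Run:
```python
import pickle
from h import *
for t in("f0","a2","a3"):
    d=pickle.load(open(t+".pkl","rb"));B={n:blobs(d[n],n) for n in d}
    for k in("red","blue","green"): print(t,k,tri([d[n] for n in B],[B[n][k][0] for n in B]).round(4))
```

```text
f0 red [0.6225 0.0397 0.0446]
f0 blue [ 0.6169 -0.1689  0.0451]
f0 green [ 0.5121 -0.055   0.0577]
a2 red [ 0.62   -0.0088  0.0442]
a2 blue [ 0.6169 -0.169   0.045 ]
a2 green [ 0.5121 -0.055   0.0573]
a3 red [ 0.6165 -0.0692  0.0386]
a3 blue [ 0.6169 -0.169   0.0452]
a3 green [ 0.512  -0.055   0.0574]
```

Run:
```python
from bench import env,monitor,kinematics
from h import *
b=np.array([.5139,-.053]);o=ori([.06,.998])
env.reach([*b,.14],o)
env.movel([*b,.075],velocity=.1)
S=monitor.sense();print(S["clock"],S["position"],S["contact_force"])
g=env.movel([*b,.0600],velocity=.02,guard=12)
env.hold(.2)
S=monitor.sense();print(g,S["clock"],S["position"],S["contact_force"])
```

```text
15.1583 [ 0.51435295 -0.0529638   0.07553193] [ 0.24413715  0.03544307 -1.1391299 ]
True 16.0667 [ 0.51403216 -0.05303746  0.06100721] [-1.8721288   0.93229749  6.98445146]
```

Run:
```python
from bench import env,monitor,kinematics
from h import *
b=np.array([.5139,-.053])
env.movel([*b,.14],velocity=.12)
env.movel([.47,.20,.22],velocity=.25)
env.hold(.2)
S=monitor.sense();print(S["clock"],S["position"],S["contact_force"])
d=shot("a4");B={n:blobs(d[n],n) for n in d}
for k in("red","blue","green"): print(k,tri([d[n] for n in B],[B[n][k][0] for n in B]).round(4),[B[n][k][0].round(2) for n in B])
```

```text
18.3 [0.47013527 0.19929143 0.21976558] [1.00346804 0.61386815 0.43953685]
red [ 0.6165 -0.0693  0.0386] [array([335.97, 234.26]), array([293.43, 242.96])]
blue [ 0.6169 -0.169   0.0451] [array([372.59, 232.99]), array([267.49, 221.33])]
green [ 0.5121 -0.055   0.0574] [array([331.87, 271.15]), array([323.2, 218.7])]
```

View pics/a4.png

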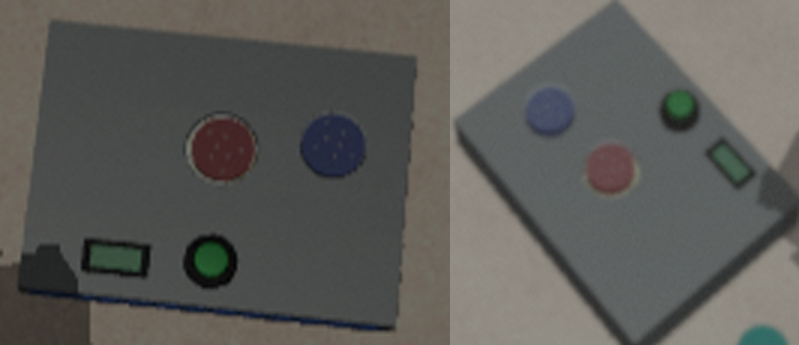

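The picture shows the red dish in the well at top px (336,234) with a pale ring of floor around it. The button at (332,271) is back up, and the blue dish at (373,233) hasn't moved.

```bash
python3 -c "
from bench import job
print(job.hand_in())"
```

```text
the job is handed in; nothing more can be done
None
```

I pushed the red dish into the well with the shut fingers in two pushes, looking at the cameras between them. Then I pressed the lamp button down and let it come back up, and handed the job in at about 18.5 s.

- **Red dish:** after the second push its measured height was about 5.8 mm lower, against a well depth of 6 mm. The floor shows all the way round it. It sits toward the far side of the well, but the well leaves only 3 mm of play, so the centre should be within the 5 mm limit. I had no direct reading of its tilt.
- **Lamp button:** the fingers reached 61.0 mm above the bench, which is the fully-down height. The force at that point was about 8 N, and fully down needs 5 N. In the last picture the cap is back at the height it started from.
- **Other objects:** the blue dish had not moved in the last check. I did not re-measure the bottle or the tip box, but the arm never went near either.
- **Disagreement:** the two cameras differed by about 5–7 mm in absolute position, more than the stated 2 mm. I used their average, which agreed to about 2 mm with where the finger met the dish. For the distance to push I relied on positions measured relative to the well.

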